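# Pack and wedge the edging strip onto a slot-car track section

## Robot

A 6-joint arm with a two-finger parallel gripper is mounted at the origin on the work surface. World frame = base frame: x ahead of the robot, y to its left, z up, the work surface at z = 0. Lengths are in m, angles in rad, forces in N, time in s.
With the tool pointing down it reaches from about 0.3 to 0.875 m from the base axis. Payload 6.4 kg.
Tool frame: the origin (TCP) lies between the finger pads; the fingertips stand 14 mm ahead of it and the grasp point (between the pads) lies 5 mm behind it; z points along the fingers, y is the line along which they close (so a half turn about z gives the same grasp; the last joint's range is limited). The gripper opens to 85 mm and grips with 20 to 120 N. Pads are 22 mm wide; open, the fingers measure 114 mm over their backs; the gripper's body (76 mm by 85 mm) begins 54 mm behind the grasp point. The pads swing forward as they close: fully open they stand 13 mm farther back than shut.
Start: joints at [0.958, 0.181, 1.607, -0, 1.354, -0.206], TCP at [0.228, 0.528, 0.215] pointing down, gripper open.
Joint ranges: [-2.99, 2.99], [-0.89, 2.07], [0.3, 2.58], [-1.14, 4.28], [0, 2.63], [-3.12, 3.12]. Speed limits (rad/s): [2.57, 2.57, 3.01, 3.14, 3.14, 3.14].

## Interface

Orientations are given as a 3x3 rotation matrix whose columns are the frame's x, y, z axes.
In Python, from workcell import state, read_camera, manip, cut_out gives the robot as it stands. The module is installed in compiled form; this text tells all that it offers.
- The arm moves only by the tool jog_arm, never from a script. Its argument "motion" is text: rows parted by semicolons, each of 5 numbers parted by spaces: the shift along the tool's x, y, z in mm, then the turn about the tool's z in rad, then the finger opening in mm, from 0 to 85.4. In form: tx ty tz twist grip; .... A call has exactly 5 rows; each row is the pose to reach, as a shift and turn from the pose commanded when the call began, along the tool's axes at that moment; what a row does not reach only later rows make up. A row lasts 1/8 s, in which the tool goes at most 62.5 mm and 10.7 degrees, less where a joint would pass 70% of its speed; a pose out of reach is approached as far as the arm can. A call with a gripper value outside its range is refused whole. The fingers move at their own pace and stop on an object; "force" is the grip in N (left out, the last holds). Time passes only in rows, so rows that repeat a pose let the fingers close, or fill a call up. It gives the time, the measured TCP pose, the force, the opening and the grip force at its end, in the units of the state.
- state(): the state, without advancing time (a new reading comes with each control period).
- read_camera(name): name is "scene" or "top" or "wrist"; returns a dict with "color" (420x560x3 uint8, blue, green, red), "mtx" (3x3 intrinsics, pixels), "rvec" (rotation vector, rad) and "tvec" (3), from world to camera coordinates, as OpenCV has them; the wrist camera has in their place "mount" (4x4, takes a point from camera to tool coordinates, whose origin is the TCP and whose axes are the flange's). Camera axes: x right, y down, z forward; pixel columns grow to the right and rows downward; lengths in m; the calibration is good to about 2 mm. A picture is of the moment at which its call begins: read the wrist's pose just before it. There is no depth.
- manip.sign_off(): hands the job in; it is judged then, once.
Trained networks look in the newest picture that a camera, given by its name, has taken for a name from the list of things; names that differ only in an ending like _2 or _b are one class to them, and where a whole thing is asked for, a point or a joint stands for the part that bears it (a point fixed in the world has none). Each returns a list of dicts, best first, with "p" (0 to 1); they miss things now and then, are a little off and sometimes report something else, mostly with a low value. They report only what shows in the picture. A call takes as long as a camera call. They do not tell look-alikes from the thing itself.
- cut_out(camera, label): "mask" (420x560 bool, what is visible of it) and "pixel" ([column, row] in pixels, amid what is visible of it).
The state is a dict: "time": time; "joint_positions": joint angles; "joint_velocities": joint speeds; "tau": joint torques, N m; "tool_pos": TCP position; "orientation": TCP orientation; "wrist_force": force on the tool from outside, world axes, zero at the start; "wrist_torque": the same for the moment, N m; "grip_width": opening from 0.0 (shut) to 1.0 (fully open); "gripper_force": force on a finger pad.
Only numpy, scipy, OpenCV 4.12 (cv2) and the standard library are available. Lean on these libraries where they do the work, as an engineer would, in place of code of your own. Each camera call takes 0.05 s, during which the arm holds its last target. There are 200 camera calls.

## Task

The edging strip has glue on it: fill the gap between it and the cleat on the glue-up board with as many packers from the rack as it needs, standing upright side by side against the strip, then push the wedge down between the last packer and the cleat, by feel, until it goes tight and squeezes the strip square and closed against the track section. Push firmly without forcing it, and finish still holding the wedge and pressing it home; do not let go. Spare packers stay in the rack, and the other things on the bench stay where they are.

Things in the scene. Friction and masses are not known exactly. Their poses are not given: they have to be found in the camera images.
- jig: fixed glue-up board: plywood, 220 x 220 mm, 12 mm thick (upper face = 'board face'). Origin at the centre of its underside, z up. The track section's edge, an upright face looking to -y, is at y = -10 mm. A fence at y = 80 to 100 mm carries two clamps reaching over the section (to y = 45 mm, tops 85 mm above the bench); all else on the board is under 60 mm high
- track: the fixed track section on the board: grey deck with a slot and two copper strips, 200 mm long (x) x 90 mm x 40 mm high. Origin at the centre of its underside; axes as the board's. The edging is to be glued to its -y face
- edging_center (a point): loose pine edging strip, 200 mm long (its x) x 10 mm thick (its y) x 40 mm high, standing on edge on the board face along the -y face of the track section, a few mm off it. Point at its centre. With the joint closed it lies at y = -15 mm in the board's frame
- cleat: hardwood cleat screwed to the board, 90 mm long (x), 45 mm high, 45 mm deep. Axes as the board's; origin on the board face at the foot of its raked face, mid-length. That face looks to +y, to the edging, and leans back 1 in 4: the gap is 11 mm wider at its top. From its foot to the closed edging (face at y = -20 mm in the board's frame) is 12 to 24 mm, different each time
- rack: dark wooden slotted rack, fixed, left or right of the board; ribs 28 mm and slot floors 8 mm above the bench. Origin on the bench below the third packer slot; x along the slots. From +y: packers at y = 52, 26, 0, -26 mm, then the wedge
- wedge: hardwood wedge, thin edge down in the rack. Origin at the centre of its bottom edge, z up. It belongs with its upright face to the packers and its tapered face on the cleat's raked face, so that it tightens as it goes down. With 9 mm left at the foot of the gap it just reaches the board face; each mm less leaves it 4 mm higher: leave 1.5 to 8 mm. A push of about 15 N is plenty
- wedge_center (a point): the wedge's centre: 66 mm long (its x), 80 mm high; +y face upright, -y face tapered 1 in 4, 9 mm thick at the bottom and 29 mm at the top. Point 40 mm above its bottom edge, half-way through the thickness there (9.5 mm from the upright face). Axes as wedge
- edging: the same edging strip; origin at the centre of its underside, axes as its centre point's
- packer1_center (a point): smooth grey plastic packer, a plate 50 mm long (its x), 6 mm thick (its y), 70 mm high (its z), upright in the rack with 50 mm showing above the ribs. Point at its centre. All four packers are alike
- packer2_center (a point): smooth grey plastic packer, a plate 50 mm long (its x), 6 mm thick (its y), 70 mm high (its z), upright in the rack with 50 mm showing above the ribs. Point at its centre. All four packers are alike
- packer3_center (a point): smooth grey plastic packer, a plate 50 mm long (its x), 6 mm thick (its y), 70 mm high (its z), upright in the rack with 50 mm showing above the ribs. Point at its centre. All four packers are alike
- packer4_center (a point): smooth grey plastic packer, a plate 50 mm long (its x), 6 mm thick (its y), 70 mm high (its z), upright in the rack with 50 mm showing above the ribs. Point at its centre. All four packers are alike
- car_a: white model slot car, 136 x 56 x 38 mm; not part of the job
- car_b: blue model slot car, 136 x 56 x 39 mm; not part of the job
- solder: reel, 54 mm across, 40 mm tall; not part of the job
- screwdriver: screwdriver lying on the bench; not part of the job
- glue: white glue bottle, 52 mm across, 130 mm tall; not part of the job
- tub: open clear plastic tub, 130 mm across, 70 mm tall; not part of the job
- controller: hand throttle, about 125 mm long, 36 mm tall; not part of the job
- parts_tray: open grey plastic tray of wheels and axles, 90 x 140 x 30 mm, fixed to the bench; not part of the job
There are look-alikes about, which are no part of the job. Leave any blue or turquoise look-alike of the part that bears packer3_center alone.

How it is judged:
By the outcome, as a careful person would: the job done as asked, in the order asked, and still so for the second after the job is handed in, while the arm keeps its last pose, push and grip.
It also fails if it takes over 72 s, if anything falls off the work surface, if the arm or the gripper's body presses on something with over 40 N, if the wrist force passes 120 N, or if a joint passes its speed limit or range.

## Working session

There is one attempt and no reset: what is moved stays moved. The work goes in short steps, Python scripts to look and compute and a tool call to move; the robot and the scene stay as the last step left them, time stands still between calls to the robot, and variables do not carry over. Pictures are saved under pics/ and viewed, at most 10 in all, crops included, and the job is handed in when it is done.

Besides the shell and the picture viewer there is one more tool, called after "Request:" by a JSON object that holds its "method" and its "body", one argument or row to a line. jog_arm: Moves the arm, as the interface text tells. Its arguments: {"type":"object","properties":{"motion":{"type":"string"},"force":{"type":"number"}},"required":["motion"]}

```bash
mkdir -p pics
cat > h.py <<'E'
import numpy as np, cv2
from workcell import state, read_camera, manip, cut_out
def cam(n):
    s=state(); c=read_camera(n)
    if n=="wrist":
        T=np.eye(4);T[:3,:3]=np.array(s["orientation"]);T[:3,3]=s["tool_pos"]
        M=np.linalg.inv(T@np.array(c["mount"]))
    else:
        M=np.eye(4);M[:3,:3]=cv2.Rodrigues(np.array(c["rvec"],float))[0];M[:3,3]=np.ravel(c["tvec"])
    return c["color"],np.array(c["mtx"]),M
def ray(K,M,px,z):
    d=M[:3,:3].T@np.linalg.inv(K)@np.array([px[0],px[1],1.]); o=-M[:3,:3].T@M[:3,3]
    return o+d*(z-o[2])/d[2]
def proj(K,M,P):
    q=(M[:3,:3]@np.atleast_2d(P).T+M[:3,3:4]); q=K@q; return (q[:2]/q[2]).T
E
python3 - <<'E'
from h import *
for n in("top","scene"):
    im,K,M=cam(n); cv2.imwrite(f"pics/{n}0.png",cv2.resize(im,(800,600)))
    print(n,K.tolist(),M.round(4).tolist())
    for l in("jig","rack","wedge","packer1_center","cleat","edging","track"):
        for d in cut_out(n,l)[:6]: print(l,round(d["p"],2),np.round(d["pixel"],1),int(d["mask"].sum()),ray(K,M,d["pixel"],.03).round(3))
s=state();print(s)
E
```

```text
top [[492.05223434865894, 0.0, 275.6809914662642], [0.0, 492.05223434865894, 211.49793413578212], [0.0, 0.0, 1.0]] [[-0.0585, -0.9983, 0.0003, 0.0309], [-0.9782, 0.0572, -0.1996, 0.5732], [0.1993, -0.012, -0.9799, 1.4872], [0.0, 0.0, 0.0, 1.0]]
jig 0.76 [272.1 218.8] 4087 [0.557 0.01  0.03 ]
rack 0.97 [188.4 237.8] 517 [0.511 0.278 0.03 ]
wedge 0.5 [205.2 233.3] 219 [0.522 0.224 0.03 ]
packer1_center 0.68 [169.5 237.7] 88 [0.515 0.337 0.03 ]
cleat 0.63 [297.1 218.3] 419 [ 0.554 -0.07   0.03 ]
edging 0.6 [282.2 212.6] 158 [ 0.575 -0.024  0.03 ]
track 0.84 [267.3 212.9] 1679 [0.577 0.024 0.03 ]
track 0.47 [203.2 232.2] 256 [0.526 0.23  0.03 ]
scene [[531.19892225385, 0.0, 274.84997649218764], [0.0, 531.19892225385, 210.89830186601765], [0.0, 0.0, 1.0]] [[-0.8602, 0.5099, -0.006, 0.4853], [0.3118, 0.5167, -0.7974, -0.1244], [-0.4035, -0.6878, -0.6035, 1.6407], [0.0, 0.0, 0.0, 1.0]]
jig 0.87 [278.7 234.4] 4387 [0.583 0.051 0.03 ]
rack 0.84 [355.2 297.3] 863 [0.55  0.326 0.03 ]
wedge 0.87 [337.6 254.6] 689 [0.5   0.191 0.03 ]
packer1_center 0.65 [372.9 289.2] 307 [0.501 0.326 0.03 ]
cleat
[... 455 characters left out ...]
 'joint_velocities': array([ 1.07470459e-03, -1.55465260e-04, -3.41791313e-04,  9.80187770e-05,
        8.15252867e-04,  8.74079619e-05]), 'tau': array([-9.18084152e-04, -4.44792223e+01, -3.51669717e+01, -2.43984432e-04,
        6.35003926e-04, -1.03797461e-06]), 'tool_pos': array([0.22749331, 0.52809554, 0.21509281]), 'orientation': array([[-9.18387809e-01,  3.95681479e-01, -3.83802668e-06],
       [ 3.95681479e-01,  9.18387809e-01,  2.04232324e-06],
       [ 4.33290639e-06,  3.57008695e-07, -1.00000000e+00]]), 'wrist_force': array([ 0.06521704, -0.03599113, -1.04558038]), 'wrist_torque': array([-0.03315658,  0.04304938, -0.00608512]), 'gripper_force': 0.0, 'grip_width': 0.9988492290576136}
```

View both.

View pics/top0.png

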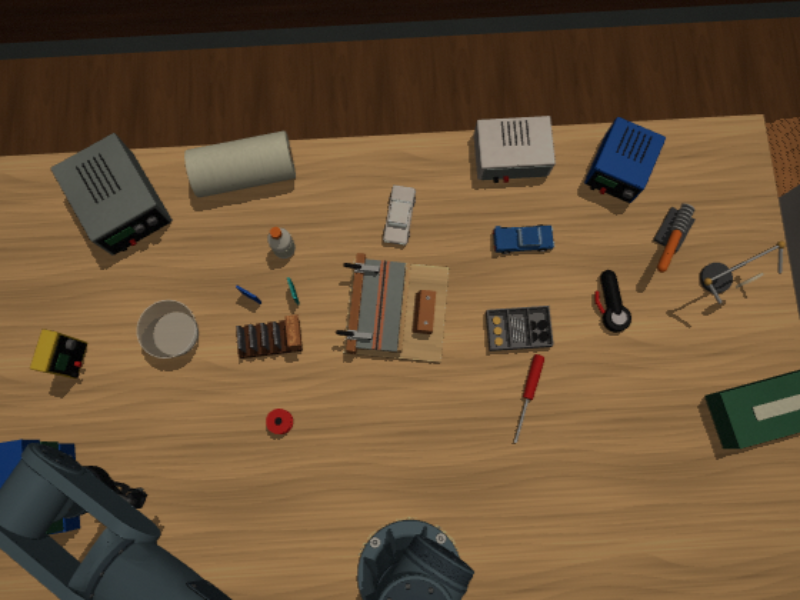

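View pics/scene0.png

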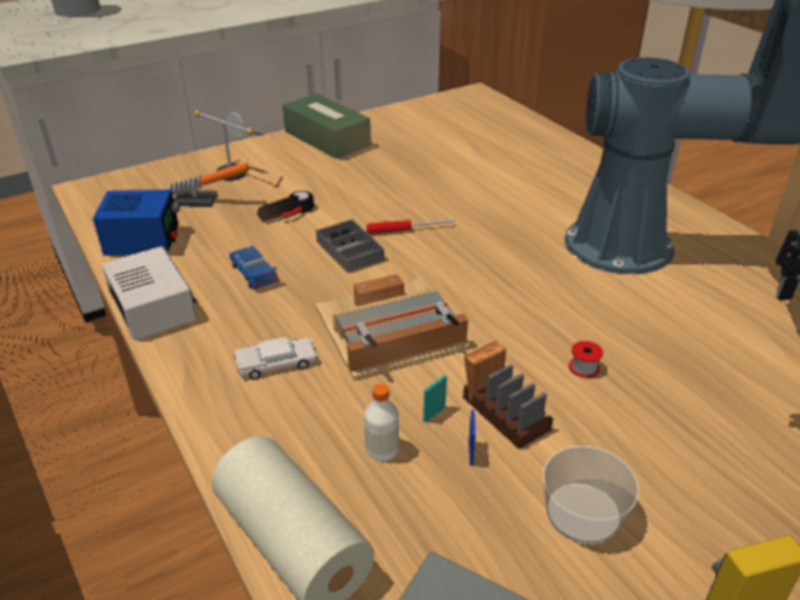

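Request:
{"method": "jog_arm", "body": {
  "motion": "-60 -24 -16 -0.1 85; -120 -48 -32 -0.2 85; -180 -72 -48 -0.3 85; -240 -96 -64 -0.4 85; -300 -120 -80 -0.46 85"
}}

```text
time: 1.42
tool_pos: [0.4427, 0.3117, 0.291]
orientation: [[-0.998, -0.056, 0.001], [-0.056, 0.998, 0.0], [-0.001, 0.0, -1.0]]
wrist_force: [0.6, 0.5, 0.9]
grip_width: 0.998
gripper_force: 0.0
```

```bash
cat >> h.py <<'E'
def go(p,yaw=None):
    """print tool-axes shift (mm) and twist (rad) from measured pose to world p, tool-y heading yaw (deg)"""
    s=state();R=np.array(s["orientation"]);d=R.T@(np.array(p)-s["tool_pos"])*1000
    y0=np.degrees(np.arctan2(R[1,1],R[0,1])); tw=0
    if yaw is not None: tw=-np.radians((yaw-y0+90)%180-90)
    print("go",d.round(1),"twist",round(tw,4),"y0",round(y0,2),"steps",np.linalg.norm(d)/62.5)
E
python3 - <<'E'
from h import *
s=state();print(s["time"],s["tool_pos"],s["orientation"],s["joint_positions"])
im,K,M=cam("wrist");cv2.imwrite("pics/w1.png",im)
print(np.linalg.inv(M).round(3))
E
```

```text
1.425 [0.44272267 0.31171092 0.29097392] [[-9.98445492e-01 -5.57333420e-02  6.27381222e-04]
 [-5.57330827e-02  9.98445614e-01  4.23502899e-04]
 [-6.50009262e-04  3.87878671e-04 -9.99999714e-01]] [ 3.94043513e-01  4.99052991e-02  1.59820025e+00  1.50638582e-04
  1.49274521e+00 -1.23252662e+00]
[[-0.054  0.949  0.311  0.363]
 [ 0.999  0.051  0.017  0.307]
 [ 0.     0.312 -0.95   0.45 ]
 [ 0.     0.     0.     1.   ]]
```

View pics/w1.png

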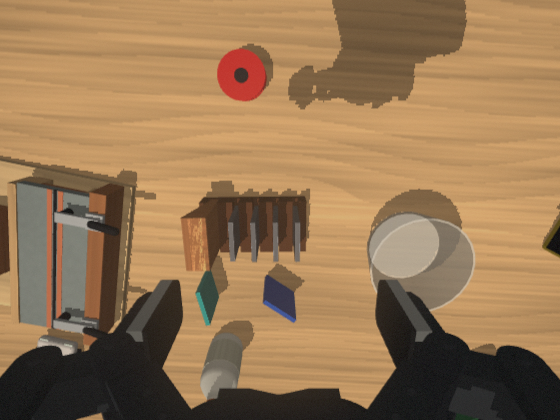

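```bash
cat >> h.py <<'E'
from scipy.optimize import minimize
def box(x0,x1,y0,y1,z0,z1): return np.array([[x,y,z] for x in(x0,x1) for y in(y0,y1) for z in(z0,z1)],float)
def place(P,x,y,a):
    c,s=np.cos(a),np.sin(a); return np.c_[x+c*P[:,0]-s*P[:,1],y+s*P[:,0]+c*P[:,1],P[:,2]]
def render(K,M,parts,shape,S=4):
    m=np.zeros((shape[0]*S,shape[1]*S),np.uint8)
    for P in parts:
        q=((proj(K,M,P)+.5)*S).astype(np.float32); cv2.fillConvexPoly(m,cv2.convexHull(q).astype(np.int32),1)
    return cv2.resize(m.astype(np.float32),shape[::-1],interpolation=cv2.INTER_AREA)
def fit(K,M,parts,mask,x0,step=(.01,.01,.1)):
    g=cv2.GaussianBlur(mask.astype(np.float32),(0,0),1.)
    f=lambda v:np.abs(cv2.GaussianBlur(render(K,M,[place(P,*v) for P in parts],mask.shape),(0,0),1.)-g).sum()
    v=np.array(x0,float)
    for k in(1,.3,.3):
        r=minimize(f,v,method="Nelder-Mead",options=dict(initial_simplex=np.vstack([v]+[v+k*step[i]*np.eye(len(v))[i] for i in range(len(v))]),xatol=1e-5,fatol=.1,maxiter=300)); v=r.x
    return v,r.fun/mask.sum()
WP=np.array([[x,y,z] for x in(-.033,.033) for y,z in((.0045,0),(-.0045,0),(.0045,.08),(-.0245,.08))])
E
python3 - <<'E'
from h import *
im,K,M=cam("wrist")
u=np.zeros((420,560),bool)
for d in cut_out("wrist","packer1_center"):
    c=im[d["mask"]].mean(0); ok=d["p"]>.3 and c.max()-c.min()<20
    print("packer",round(d["p"],2),np.round(d["pixel"]),d["mask"].sum(),c.round(),ray(K,M,d["pixel"],.06).round(3),ok)
    if ok:u|=d["mask"]
P=[box(-.025,.025,y-.003,y+.003,.028,.078) for y in(.052,.026,0,-.026)]
print(fit(K,M,P,u,(.52,.29,.05)),u.sum())
for d in cut_out("wrist","wedge")[:2]:
    print("wedge",round(d["p"],2),np.round(d["pixel"]),d["mask"].sum(),fit(K,M,[WP+[0,0,.008]],d["mask"],(.52,.24,.05)))
go((.545,-.0+.08,.33),3)
E
```

```text
packer 0.93 [298. 228.] 371 [80. 88. 98.] [0.512 0.333 0.06 ] True
(array([0.51742235, 0.28495493, 0.04432173]), np.float64(3.0588737549486185)) 371
wedge 0.81 [206. 232.] 2071 (array([0.5217361 , 0.22971855, 0.04307269]), np.float64(0.07708489727939401))
wedge 0.57 [ 54. 254.] 8797 (array([ 0.54393114,  0.29487609, -0.75755181]), np.float64(1.1721964874388997))
go [ -90.9 -237.2  -39.7] twist 1.5683 y0 92.86 steps 4.11312889786244
```

Request:
{"method": "jog_arm", "body": {
  "motion": "-25 -60 0 0.18 85; -50 -120 0 0.36 85; -75 -180 0 0.54 85; -100 -240 0 0.72 85; -115 -295 0 0.9 85"
}}

```text
time: 2.25
tool_pos: [0.5708, 0.0291, 0.2896]
orientation: [[-0.66, 0.752, -0.001], [0.752, 0.66, 0.001], [0.001, 0.0, -1.0]]
wrist_force: [0.6, 0.3, 1.3]
grip_width: 0.995
gripper_force: 0.0
```

Request:
{"method": "jog_arm", "body": {
  "motion": "0 0 0 0.18 85; 0 0 0 0.36 85; 0 0 0 0.54 85; 0 0 0 0.67 85; 0 0 0 0.67 85"
}}

```text
time: 2.88
tool_pos: [0.5701, 0.0307, 0.2896]
orientation: [[-0.057, 0.998, -0.001], [0.998, 0.057, 0.0], [0.001, -0.001, -1.0]]
wrist_force: [-0.8, -0.8, 0.5]
grip_width: 0.994
gripper_force: 0.0
```

Run:
```python
from h import *
s=state();print(s["time"],s["tool_pos"],s["orientation"].round(3).tolist(),s["joint_positions"].round(2))
im,K,M=cam("wrist");cv2.imwrite("pics/w2.png",cv2.resize(im,(800,600)))
ms={}
for l in("jig","track","cleat","edging"):
    for i,d in enumerate(cut_out("wrist",l)[:2]):
        ms[f"{l}{i}"]=d["mask"]; ys,xs=np.nonzero(d["mask"]);print(l,round(d["p"],2),np.round(d["pixel"]),d["mask"].sum(),xs.min(),xs.max(),ys.min(),ys.max(),ray(K,M,d["pixel"],.055).round(3))
np.savez("w2.npz",im=im,K=K,M=M,**ms)
```

```text
2.875 [0.5701122  0.03065445 0.28963023] [[-0.057, 0.998, -0.001], [0.998, 0.057, 0.0], [0.001, -0.001, -1.0]] [-0.15  0.12  1.53  0.    1.5  -0.21]
jig 0.64 [283. 172.] 22847 184 389 83 284 [0.575 0.036 0.055]
jig 0.18 [174. 372.] 543 65 190 337 388 [ 0.435 -0.263  0.055]
track 0.87 [280. 180.] 11827 193 373 123 229 [0.571 0.027 0.055]
cleat 0.94 [263. 247.] 3199 225 299 218 275 [ 0.555 -0.06   0.055]
edging 0.57 [272. 220.] 1382 195 352 199 237 [ 0.565 -0.024  0.055]
```

View pics/w2.png

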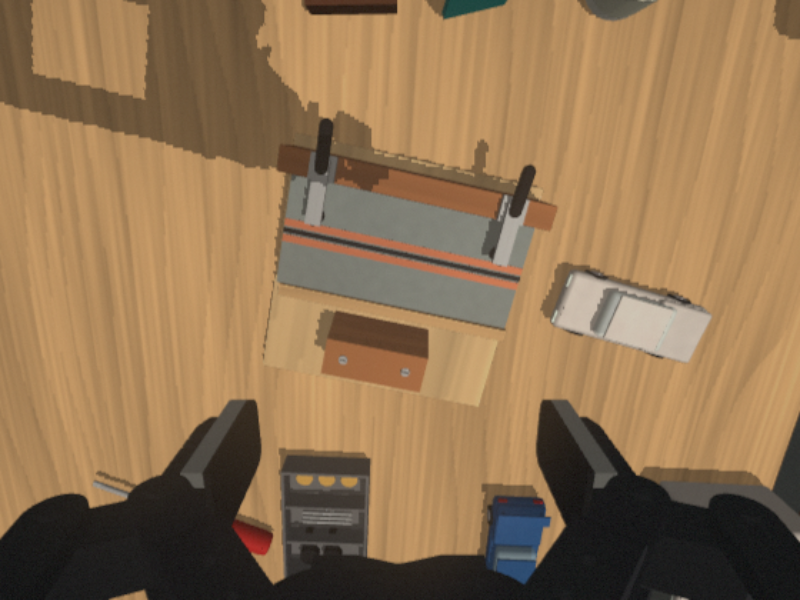

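Run:
```python
from h import *
d=np.load("w2.npz");K,M=d["K"],d["M"]
CL=np.array([[x,y,z] for x in(-.045,.045) for y,z in((0,.012),(-.01125,.057),(-.045,.012),(-.045,.057))])
def line(mask,z,low,lo,hi):
    pts=[]
    for c in range(lo,hi):
        r=np.nonzero(mask[:,c])[0]
        if len(r): pts.append(ray(K,M,(c,(r.max()+.5) if low else r.min()-.5),z)[:2])
    vx,vy,x,y=cv2.fitLine(np.array(pts,np.float32),cv2.DIST_HUBER,0,.001,.001).ravel()
    if vx<0:vx,vy=-vx,-vy
    return np.array([x,y]),np.array([vx,vy])
def show(n,l): print(n,l[0].round(4),"yaw",np.degrees(np.arctan2(l[1][1],l[1][0])).round(2))
def cols(m):
    x=np.nonzero(m.any(0))[0];return x.min(),x.max()
a,b=cols(d["track0"]);lt=line(d["track0"],.052,True,a+15,b-20);show("track front",lt)
a,b=cols(d["cleat0"]);lf=line(d["cleat0"],.012,False,a+10,b-10);lb=line(d["cleat0"],.057,True,a+8,b-12);show("foot",lf);show("back",lb)
vc,e=fit(K,M,[CL],d["cleat0"],(.56,-.05,-.12));print("cleat",vc,np.degrees(vc[2]),e)
vt,e=fit(K,M,[box(-.1,.1,-.045,.045,.012,.052)],d["track0"],(.575,.025,-.12));print("track",vt,np.degrees(vt[2]),e)
t=lt[1];n=np.array([-t[1],t[0]])
for nm,p in(("foot line",lf[0]),("foot fit",vc[:2]),("back line",lb[0]),("trackfit front",vt[:2]-.045*n)): print(nm,"y_board",((p-lt[0])@n*1000-10).round(2),"x",((p-vt[:2])@t*1000).round(1))
for l in ("edging0",):
    le=line(d[l],.052,True,210,340);show(l,le);print((le[0]-lt[0])@n*1000-10)
c=d["im"][180:300,190:350];cv2.imwrite("pics/c2.png",cv2.resize(c,(800,600),interpolation=cv2.INTER_CUBIC))
```

```text
track front [ 0.5744 -0.0176] yaw -9.01
foot [ 0.5504 -0.0431] yaw -8.78
back [ 0.5495 -0.0887] yaw -9.51
cleat [ 0.55813157 -0.0443193  -0.15624015] -8.951901176581401 0.015739729494629668
track [ 0.57322968  0.0254552  -0.15904442] -9.112574230272324 0.11277679523349644
foot line y_board -38.96 x -11.8
foot fit y_board -38.98 x -4.0
back line y_board -84.15 x -5.5
trackfit front y_board -12.7 x -0.0
edging0 [ 0.5681 -0.0283] yaw -9.15
-21.614613
```

View pics/c2.png

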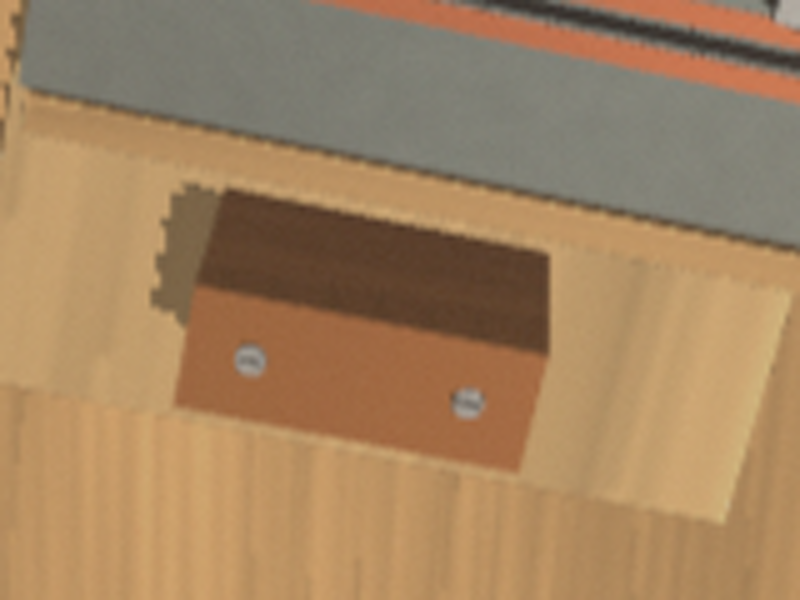

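Run:
```python
from h import *
im0=cv2.imread("pics/w1.png"); _,K,_=cam("wrist")
T=np.eye(4);T[:3,:3]=[[-.99844549,-.05573334,.00062738],[-.05573308,.99844561,.0004235],[-.00065,.00038788,-.9999997]];T[:3,3]=[.44272267,.31171092,.29097392]
M=np.linalg.inv(T@np.array(read_camera("wrist")["mount"]))
h=cv2.cvtColor(im0,cv2.COLOR_BGR2HSV); 
def big(m):
    m=m.astype(np.uint8);m[:180]=0;m[:,:190]=0;m[:,330:]=0;n,l,s,_=cv2.connectedComponentsWithStats(m);k=1+s[1:,4].argmax();return l==k
bl=big((h[...,0]>105)&(h[...,0]<130)&(h[...,1]>100)); tq=big((h[...,0]>75)&(h[...,0]<100)&(h[...,1]>100))
B=[box(-.025,.025,-.003,.003,0,.07)]
for n,m,g in(("blue",bl,(.58,.31)),("tq",tq,(.58,.245))):
    best=min((fit(K,M,B,m,(*g,a)) for a in(-.8,-.3,.3,.8)),key=lambda r:r[1]); v=best[0]
    print(n,m.sum(),best, "ends",place(np.array([[-.025,0,0],[.025,0,0]]),*v)[:,:2].round(3).tolist())
# packers: grey components
g=((h[...,1]<75)&(h[...,2]>60)).astype(np.uint8);g[:190]=0;g[275:]=0;g[:,:222]=0;g[:,310:]=0
n,l,s,c=cv2.connectedComponentsWithStats(g)
for k in range(1,n):
    if s[k,4]>100:
        m=l==k; v=fit(K,M,[box(-.025,.025,-.003,.003,.02,.078)],m,(.518,ray(K,M,c[k],.05)[1],.043)); print(s[k].tolist(),v[0].round(4),round(v[1],2))
```

```text
blue 138 (array([0.60148641, 0.32269285, 0.07969658]), np.float64(2.586154440174932)) ends [[0.577, 0.321], [0.626, 0.325]]
tq 134 (array([ 0.60600742,  0.29651713, -0.0411138 ]), np.float64(3.0289181381908814)) ends [[0.581, 0.298], [0.631, 0.295]]
[228, 206, 12, 55, 393] [0.5191 0.259  0.0271] 0.3
[250, 206, 9, 56, 324] [0.518  0.2851 0.0371] 0.25
[273, 206, 6, 56, 268] [0.5156 0.3112 0.0506] 0.1
[293, 206, 8, 56, 324] [0.5143 0.337  0.0886] 0.09
```

Run:
```python
from h import *
_,K,_=cam("wrist")
T=np.eye(4);T[:3,:3]=[[-.99844549,-.05573334,.00062738],[-.05573308,.99844561,.0004235],[-.00065,.00038788,-.9999997]];T[:3,3]=[.44272267,.31171092,.29097392]
M=np.linalg.inv(T@np.array(read_camera("wrist")["mount"]))
for p,z in(((264,276),0),((296,298),0),((264,300),.07),((296,320),.07),((197,298),0),((209,272),0),((218,297),.07),((207,323),.07),((297,262),.078),((190,270),.088)): print(p,z,ray(K,M,p,z).round(3))
go((.518,.285,.11),3)
```

```text
(264, 276) 0 [0.605 0.299 0.   ]
(296, 298) 0 [0.639 0.349 0.   ]
(264, 300) 0.07 [0.601 0.301 0.07 ]
(296, 320) 0.07 [0.629 0.344 0.07 ]
(197, 298) 0 [0.647 0.199 0.   ]
(209, 272) 0 [0.602 0.217 0.   ]
(218, 297) 0.07 [0.6   0.243 0.07 ]
(207, 323) 0.07 [0.64  0.228 0.07 ]
(297, 262) 0.078 [0.542 0.339 0.078]
(190, 270) 0.088 [0.554 0.213 0.088]
go [258.6 -38.6 180.2] twist 0.0021 y0 3.12 steps 5.079972245604439
```

Request:
{"method": "jog_arm", "body": {
  "motion": "60 -9 0 0 62; 120 -18 0 0 62; 180 -27 20 0 62; 235 -36 60 0 62; 258.6 -38.6 110 0 62",
  "force": 40
}}

```text
time: 3.95
tool_pos: [0.5188, 0.288, 0.1812]
orientation: [[-0.056, 0.998, 0.005], [0.998, 0.056, 0.002], [0.002, 0.005, -1.0]]
wrist_force: [0.3, 0.0, -0.6]
grip_width: 0.726
gripper_force: 0.0
```

Run:
```python
from h import *
s=state();print(s["time"],s["tool_pos"])
im,K,M=cam("wrist");cv2.imwrite("pics/w3.png",im)
h=cv2.cvtColor(im,cv2.COLOR_BGR2HSV)
q=proj(K,M,[[.518,.285,.078],[.543,.2863,.078],[.493,.2837,.078]]);print(q)
for d in cut_out("wrist","packer3_center"): print(round(d["p"],2),np.round(d["pixel"]),d["mask"].sum(),im[d["mask"]].mean(0).round(),fit(K,M,[box(-.025,.025,-.003,.003,.028,.078)],d["mask"],(*ray(K,M,d["pixel"],.06)[:2],.05)))
go((.518,.285,.067),3)
```

```text
3.95 [0.51877054 0.28795111 0.18118599]
[[277.17368597 212.70943695]
 [308.04624678 212.74728219]
 [246.26987555 212.6715534 ]]
0.75 [378. 264.] 1879 [82. 93. 61.] (array([0.61330629, 0.23165457, 0.03787113]), np.float64(0.22472316220188598))
0.71 [390. 165.] 2005 [100.  68.  63.] (array([0.6129695 , 0.32315607, 0.9814511 ]), np.float64(0.17718629147346476))
0.56 [324.   6.] 1148 [146. 168. 183.] (array([0.54678351, 0.44234525, 0.04066746]), np.float64(0.2350245086988921))
go [ -1.6   6.3 106.2] twist 0.0055 y0 3.31 steps 1.7027143365330113
```

View pics/w3.png

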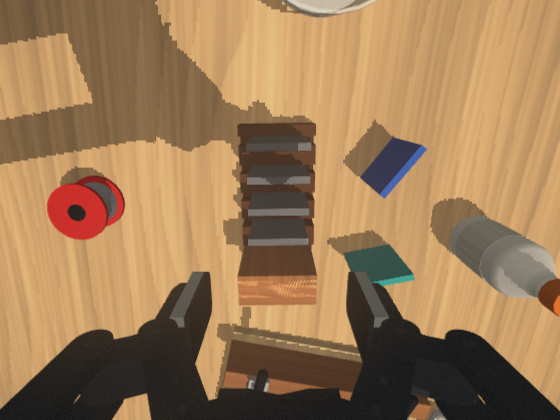

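Run:
```python
from h import *
s=state();print(s["time"],s["tool_pos"],s["orientation"].round(4).tolist(),s["joint_velocities"].round(3))
im,K,M=cam("wrist")
print(proj(K,M,[[.518,.285,.078],[.543,.2863,.078],[.493,.2837,.078]]));go((.518,.285,.067),3)
g=cv2.cvtColor(im,cv2.COLOR_BGR2GRAY)
print(g[195:225,278].tolist())
print(g[213,235:322].tolist())
```

```text
4.05 [0.51282174 0.28653946 0.17328244] [[-0.0578, 0.9983, -0.0113], [0.9983, 0.0578, -0.0027], [-0.002, -0.0115, -0.9999]] [-0.051 -0.058 -0.067 -0.029  0.073 -0.038]
[[286.81075808 214.02328914]
 [318.65705622 214.26626793]
 [255.02089654 213.78074094]]
go [ -0.5   3.5 109.6] twist 0.0045 y0 3.26 steps 1.7550690165676828
[63, 63, 64, 63, 63, 64, 63, 65, 65, 62, 64, 65, 64, 65, 69, 100, 120, 120, 122, 120, 121, 110, 82, 56, 58, 62, 64, 64, 65, 61]
[183, 182, 182, 180, 181, 181, 182, 182, 182, 184, 182, 130, 116, 115, 92, 67, 62, 61, 62, 60, 59, 76, 114, 120, 120, 119, 120, 120, 120, 119, 119, 118, 120, 120, 121, 119, 119, 120, 119, 121, 119, 121, 120, 122, 121, 121, 120, 119, 120, 120, 120, 119, 121, 120, 122, 121, 122, 120, 120, 121, 123, 121, 122, 121, 121, 121, 123, 122, 122, 123, 121, 120, 123, 121, 123, 124, 123, 122, 123, 123, 122, 124, 122, 125, 126, 91, 79]
```

Request:
{"method": "jog_arm", "body": {
  "motion": "0 2 20 0 62; -1 2 40 0 62; -1 2 60 0 62; -1 2 60 0 62; -1 2 60 0 62"
}}

```text
time: 4.72
tool_pos: [0.5216, 0.2837, 0.1216]
orientation: [[-0.053, 0.999, 0.002], [0.999, 0.053, 0.001], [0.001, 0.002, -1.0]]
wrist_force: [0.2, 0.1, -0.2]
grip_width: 0.728
gripper_force: 0.0
```

Run:
```python
from h import *
s=state();print(s["time"],s["tool_pos"],s["joint_velocities"].round(3));go((.519,.2855,.067),3)
```

```text
4.725 [0.5215814  0.28373502 0.12161275] [ 0.007 -0.006 -0.004  0.001 -0.002  0.003]
go [ 1.9 -2.6 54.6] twist 0.0005 y0 3.03 steps 0.875235287670294
```

Request:
{"method": "jog_arm", "body": {
  "motion": "1.9 -2.6 20 0 62; 1.9 -2.6 40 0 62; 1.9 -2.6 54.6 0 62; 1.9 -2.6 54.6 0 62; 1.9 -2.6 54.6 0 46"
}}

```text
time: 5.35
tool_pos: [0.518, 0.286, 0.066]
orientation: [[-0.054, 0.999, 0.001], [0.999, 0.054, 0.0], [0.0, 0.001, -1.0]]
wrist_force: [-0.5, -0.1, -0.0]
grip_width: 0.544
gripper_force: 0.0
```

Request:
{"method": "jog_arm", "body": {
  "motion": "0 0 0 0 46; 0 0 0 0 46; 0 0 -10 0 46; 0 0 -30 0 46; 0 0 -60 0 46"
}}

```text
time: 5.98
tool_pos: [0.5172, 0.2858, 0.1269]
orientation: [[-0.054, 0.999, -0.001], [0.999, 0.054, -0.0], [-0.0, -0.001, -1.0]]
wrist_force: [0.6, -0.6, 1.1]
grip_width: 0.537
gripper_force: 0.0
```

Run:
```python
from h import *
s=state();print(s["time"],s["tool_pos"],s["grip_width"],s["gripper_force"],s["joint_velocities"].round(3))
F=np.array([.5581,-.0443]);n=np.array([.1561,.9877])
p=F+n*.0133;print(p);go((*p,.2),-9)
```

```text
5.975 [0.5172334  0.28583177 0.12692664] 0.5366653880050408 0.0 [-0.001 -0.323 -0.162  0.     0.456 -0.   ]
[ 0.56017613 -0.03116359]
go [-318.9   25.7  -73. ] twist 0.2111 y0 3.1 steps 5.2500934678336835
```

Run:
```python
from h import *
s=state();print(s["tool_pos"],s["grip_width"],s["gripper_force"])
im,K,M=cam("wrist");cv2.imwrite("pics/w4.png",im)
print(proj(K,M,[[.519,.2855,.078],[.544,.2867,.078],[.494,.2843,.078]]))
```

```text
[0.5172334  0.28583177 0.12692664] 0.5366653880050408 0.0
[[281.72061596 233.78838685]
 [319.85362993 233.95734275]
 [243.57934723 233.61939437]]
```

View pics/w4.png

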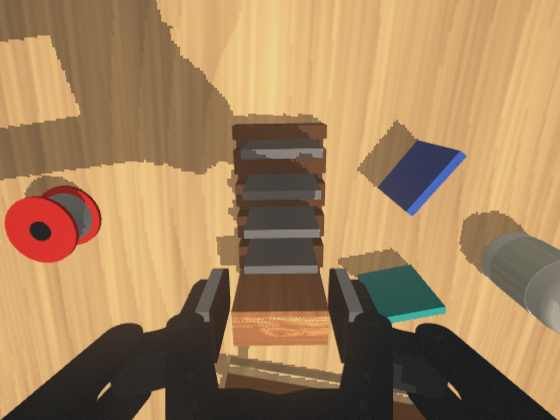

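Run:
```python
from h import *
c=read_camera("wrist");K=np.array(c["mtx"]);Mi=np.linalg.inv(np.array(c["mount"]))
print(np.array(c["mount"]).round(4).tolist())
for z in(-.01,0,.007,.014,.02):
    print(z,proj(K,Mi,[[x,y,z] for y in(-.023,.023) for x in(.011,-.011)]).round(0).tolist())
im=cv2.imread("pics/w4.png");cv2.imwrite("pics/c4.png",cv2.resize(im[200:410,150:410],None,fx=2.8,fy=2.8))
s=state();print(s["time"],s["tool_pos"])
```

```text
[[-0.0015, -0.9504, -0.311, 0.08], [1.0, -0.0015, -0.0004, -0.0001], [-0.0001, -0.311, 0.9504, -0.1593], [0.0, 0.0, 0.0, 1.0]]
-0.01 [[231.0, 256.0], [233.0, 296.0], [327.0, 256.0], [325.0, 296.0]]
0 [[234.0, 248.0], [236.0, 286.0], [324.0, 247.0], [323.0, 286.0]]
0.007 [[236.0, 242.0], [237.0, 279.0], [323.0, 242.0], [321.0, 279.0]]
0.014 [[237.0, 237.0], [239.0, 273.0], [321.0, 237.0], [320.0, 273.0]]
0.02 [[238.0, 233.0], [240.0, 269.0], [320.0, 233.0], [318.0, 268.0]]
6.075 [0.5206107  0.28699425 0.13106501]
```

View pics/c4.png

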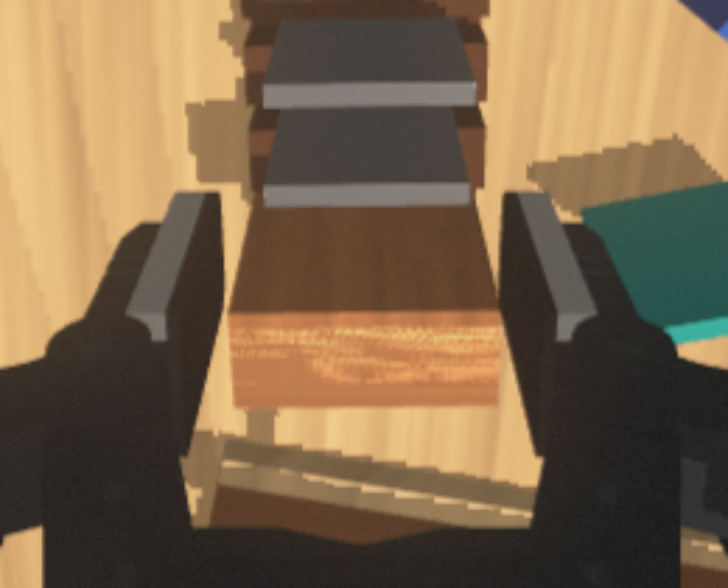

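Request:
{"method": "jog_arm", "body": {
  "motion": "-1.5 -1.6 0 0 64; -1.5 -1.6 30 0 64; -1.5 -1.6 60 0 64; -1.5 -1.6 88 0 64; -1.5 -1.6 88 0 64"
}}

```text
time: 6.7
tool_pos: [0.5128, 0.2832, 0.0343]
orientation: [[-0.054, 0.999, -0.007], [0.999, 0.054, -0.002], [-0.002, -0.007, -1.0]]
wrist_force: [-0.8, -0.3, 0.3]
grip_width: 0.751
gripper_force: 0.0
```

Request:
{"method": "jog_arm", "body": {
  "motion": "0 0 0 0 35; 0 0 0 0 35; 0 0 0 0 35; 0 0 0 0 35; 0 0 0 0 35"
}}

```text
time: 7.32
tool_pos: [0.5162, 0.2844, 0.038]
orientation: [[-0.054, 0.999, 0.001], [0.999, 0.054, 0.0], [0.0, 0.001, -1.0]]
wrist_force: [0.5, 0.3, 2.9]
grip_width: 0.574
gripper_force: 41.4
```

Request:
{"method": "jog_arm", "body": {
  "motion": "0 0 -25 0 35; 0 0 -70 0 35; 0 0 -125 0 35; -50 5 -140 0.04 35; -105 10 -140 0.08 35"
}}

```text
time: 7.95
tool_pos: [0.533, 0.1798, 0.1801]
orientation: [[0.025, 1.0, 0.005], [1.0, -0.025, 0.001], [0.001, 0.005, -1.0]]
wrist_force: [0.2, -0.1, -0.8]
grip_width: 0.576
gripper_force: 41.4
```

Run:
```python
from h import *
s=state();print(s["time"],s["tool_pos"],s["grip_width"],s["gripper_force"])
go((.5602,-.0312,.15),-9)
```

```text
7.95 [0.53296739 0.17976398 0.18010672] 0.575924924206901 41.41845881938934
go [-210.2   32.3   30.1] twist 0.1321 y0 -1.43 steps 3.4373508838636613
```

Request:
{"method": "jog_arm", "body": {
  "motion": "-55 9 0 0.04 35; -110 17 0 0.08 35; -165 25 10 0.12 35; -205 31 20 0.132 35; -210 32 30 0.132 35"
}}

```text
time: 8.57
tool_pos: [0.5584, -0.0334, 0.1474]
orientation: [[0.161, 0.987, 0.0], [0.987, -0.161, -0.0], [-0.0, 0.001, -1.0]]
wrist_force: [0.2, 0.3, 0.4]
grip_width: 0.57
gripper_force: 41.4
```

Request:
{"method": "jog_arm", "body": {
  "motion": "0 0 0 0 35; 0 0 0 0 35; 0 0 0 0 35; 0 0 0 0 35; 0 0 0 0 35"
}}

```text
time: 9.2
tool_pos: [0.5583, -0.0303, 0.1478]
orientation: [[0.157, 0.988, 0.0], [0.988, -0.157, -0.0], [-0.0, 0.0, -1.0]]
wrist_force: [-0.4, -0.4, -0.0]
grip_width: 0.57
gripper_force: 41.4
```

Run:
```python
from h import *
s=state();print(s["time"],s["tool_pos"],s["orientation"].round(4).tolist(),s["joint_velocities"].round(3))
im,K,M=cam("wrist");cv2.imwrite("pics/w5.png",cv2.resize(im[100:415,70:490],(800,600)))
print(proj(K,M,[[.5581,-.0443,.012],[.5744,-.0176,.052],[.5602,-.0312,.012]]).round(1))
ms={}
for l in("track","cleat","edging"):
    for i,d in enumerate(cut_out("wrist",l)[:2]):
        ms[f"{l}{i}"]=d["mask"]; print(l,round(d["p"],2),np.round(d["pixel"]),d["mask"].sum())
np.savez("w5.npz",im=im,K=K,M=M,**ms)
```

```text
9.2 [ 0.55828861 -0.03032821  0.1478475 ] [[0.1567, 0.9877, 0.0004], [0.9877, -0.1567, -0.0001], [-0.0, 0.0004, -1.0]] [-0.005  0.002  0.001 -0.002  0.     0.001]
[[281.1 213.1]
 [296.9 193.1]
 [281.1 199.1]]
track 0.69 [285. 133.] 32736
cleat 0.67 [280. 232.] 3114
edging 0.89 [289. 200.] 3631
edging 0.21 [514. 153.] 6560
```

View pics/w5.png

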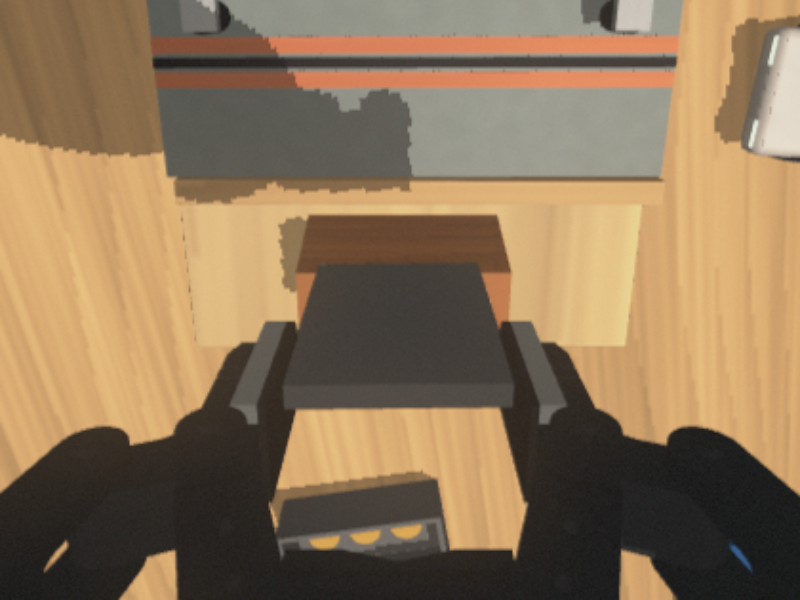

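Run:
```python
from h import *
d=np.load("w5.npz");K,M,im=d["K"],d["M"],d["im"]
g=cv2.GaussianBlur(cv2.cvtColor(im,cv2.COLOR_BGR2GRAY).astype(np.float32),(0,0),.7)
def edge(r0,r1,cols):
    out=[]
    for c in cols:
        q=np.abs(np.diff(g[r0:r1,c])); k=q.argmax(); k0=max(k-1,0); w=q[k0:k+2]; out.append(r0+.5+(w@np.arange(k0,k0+len(w)))/w.sum())
    return np.median(out),np.std(out)
F=np.array([.5581,-.0443]);n=np.array([.1561,.9877]);t=np.array([.9877,-.1561])
yb=lambda p:((p[:2]-F)@n*1000).round(2)
zt=.14785
for nm,r0,r1,cols,z in(("track",186,198,range(300,400,5),.052),("edging",202,211,range(300,400,5),.052),("foot",208,219,range(240,325,5),.012),("cleattop",236,248,list(range(228,235))+list(range(326,334)),.057),
  ("packbot",232,248,range(245,315,5),zt-.030),("packtop+",294,308,range(230,330,5),zt+.040),("packtop-",308,320,range(230,330,5),zt+.040)):
    r,s=edge(r0,r1,cols); print(nm,round(r,2),round(s,2),"y from foot",yb(ray(K,M,(280,r),z)))
print("tcp",yb(np.array([.55829,-.03033])),"x",(np.array([.55829,-.03033])-F)@t)
# packer x: columns at top edge row 310, cleat top cols
row=g[310];print("packtop cols",np.abs(np.diff(row))[200:245].argmax()+200.5,np.abs(np.diff(row))[320:360].argmax()+320.5)
for c in(219,339): print(((ray(K,M,(c,307),zt+.04)[:2]-F)@t).round(4))
```

```text
track 194.83 0.04 y from foot 27.57
edging 207.2 0.85 y from foot 17.58
foot 212.42 0.01 y from foot 0.67
cleattop 242.68 0.07 y from foot -10.37
packbot 237.64 0.35 y from foot 18.22
packtop+ 301.31 0.37 y from foot 18.61
packtop- 313.75 0.36 y from foot 12.79
tcp 13.83 x -0.0019930540000000865
packtop cols 218.5 352.5
-0.0264
0.0222
```

Request:
{"method": "jog_arm", "body": {
  "motion": "-2 2 12 0 35; -2 2 27 0 35; -2 2 42 0 35; -2 2 52 0 35; -2 2 52 0 35"
}}

```text
time: 10.02
tool_pos: [0.5589, -0.0328, 0.0942]
orientation: [[0.157, 0.988, -0.003], [0.988, -0.157, 0.001], [0.0, -0.003, -1.0]]
wrist_force: [-0.1, -0.3, 1.1]
grip_width: 0.577
gripper_force: 41.4
```

Request:
{"method": "jog_arm", "body": {
  "motion": "0 0 0 0 35; 0 0 13 0 35; 0 0 26 0 35; 0 0 40 0 35; 0 0 52 0 35"
}}

```text
time: 10.65
tool_pos: [0.5593, -0.0329, 0.0422]
orientation: [[0.157, 0.988, -0.001], [0.988, -0.157, 0.0], [0.0, -0.001, -1.0]]
wrist_force: [-0.7, 0.7, 0.4]
grip_width: 0.571
gripper_force: 41.4
```

Run:
```python
from h import *
s=state();print(s["time"],s["tool_pos"],s["wrist_force"].round(1),s["joint_velocities"].round(3))
F=np.array([.5581,-.0443]);n=np.array([.1561,.9877]);t=np.array([.9877,-.1561])
p=s["tool_pos"][:2]-F;print("yb",p@n,"xb",p@t)
```

```text
10.65 [ 0.55929242 -0.0328721   0.04216218] [-0.7  0.7  0.4] [ 0.001  0.149  0.029 -0.001 -0.184  0.001]
yb 0.011473469310164014 xb -0.000606139873570425
```

Request:
{"method": "jog_arm", "body": {
  "motion": "0 0 0.5 0 35; 0 0 0.5 0 35; 0 0 0.5 0 56; 0 0 0.5 0 58; 0 0 0.5 0 60"
}}

```text
time: 11.28
tool_pos: [0.56, -0.033, 0.0433]
orientation: [[0.157, 0.988, 0.0], [0.988, -0.157, -0.0], [-0.0, 0.0, -1.0]]
wrist_force: [0.4, -0.2, 0.5]
grip_width: 0.701
gripper_force: 0.0
```

Request:
{"method": "jog_arm", "body": {
  "motion": "0 0 -10 0 62; 0 0 -30 0 62; 0 0 -60 0 62; 0 0 -90 0 62; 0 0 -110 0 62"
}}

```text
time: 11.9
tool_pos: [0.5606, -0.0332, 0.1556]
orientation: [[0.157, 0.988, 0.003], [0.988, -0.157, -0.001], [-0.0, 0.003, -1.0]]
wrist_force: [0.3, -0.4, -0.9]
grip_width: 0.726
gripper_force: 0.0
```

Run:
```python
from h import *
s=state();print(s["time"],s["tool_pos"],s["wrist_force"].round(1))
im,K,M=cam("wrist");cv2.imwrite("pics/w6.png",im)
F=np.array([.5581,-.0443]);n=np.array([.1561,.9877]);t=np.array([.9877,-.1561])
a=np.arctan2(-.1561,.9877)
for d in cut_out("wrist","packer1_center")[:4]:
    v=fit(K,M,[box(-.025,.025,-.003,.003,.012,.082)],d["mask"],(*ray(K,M,d["pixel"],.05)[:2],a))
    print(round(d["p"],2),np.round(d["pixel"]),d["mask"].sum(),v[0].round(4),round(v[1],3),"yb",((v[0][:2]-F)@n).round(4),"xb",((v[0][:2]-F)@t).round(4))
p4=np.array([.5191+.0004,.2595]);go((*p4,.15),3)
```

```text
11.9 [ 0.56060354 -0.03322477  0.15563969] [ 0.3 -0.4 -0.9]
go [282.7 -87.9   5.9] twist -0.2103 y0 -9.05 steps 4.738316731591779
```

Run:
```python
from h import *
s=state();print(s["tool_pos"])
im,K,M=cam("wrist");np.savez("w6.npz",im=im,K=K,M=M)
F=np.array([.5581,-.0443]);n=np.array([.1561,.9877]);t=np.array([.9877,-.1561])
W=lambda x,y,z:[*(F+t*x+n*y),z]
print(proj(K,M,[W(0,.0162,.012),W(0,.0162,.082),W(0,.0102,.082),W(0,.0176,.052),W(0,0,.012),W(0,-.01125,.057)]).round(1))
h=cv2.cvtColor(im,cv2.COLOR_BGR2HSV)
for c in(265,300): print([(r,*im[r,c].tolist()) for r in range(190,262,2)])
```

```text
[ 0.56184237 -0.03352811  0.15658699]
[[275.8 190.6]
 [275.6 213.9]
 [275.6 221.8]
 [275.7 200.9]
 [275.9 207.5]
 [275.9 236.5]]
[(190, 70, 100, 125), (192, 69, 99, 124), (194, 67, 96, 123), (196, 73, 107, 136), (198, 68, 98, 124), (200, 62, 86, 107), (202, 52, 57, 62), (204, 55, 59, 66), (206, 52, 58, 64), (208, 55, 60, 66), (210, 57, 59, 67), (212, 55, 60, 67), (214, 77, 81, 90), (216, 106, 111, 119), (218, 104, 109, 117), (220, 104, 110, 117), (222, 85, 95, 111), (224, 45, 69, 102), (226, 46, 70, 103), (228, 47, 70, 101), (230, 43, 65, 98), (232, 41, 63, 93), (234, 46, 66, 97), (236, 60, 95, 146), (238, 72, 111, 173), (240, 70, 112, 172), (242, 73, 114, 174), (244, 69, 111, 173), (246, 71, 112, 173), (248, 71, 110, 172), (250, 70, 111, 172), (252, 69, 111, 174), (254, 72, 112, 174), (256, 69, 111, 173), (258, 71, 112, 173), (260, 72, 112, 173)]
[(190, 111, 164, 210), (192, 108, 160, 205), (194, 108, 161, 204), (196, 109, 163, 209), (198, 107, 159, 206), (200, 91, 130, 166), (202, 59, 64, 69), (204, 56, 62, 69), (206, 54, 62, 69), (208, 53, 61, 68), (210, 58, 64, 70), (212, 58, 64, 70), (214, 85, 93, 100), (216, 106, 112, 120), (218, 106, 112, 120), (220, 106, 112, 121), (222, 64, 81, 106), (224, 49, 73, 105), (226, 46, 66, 99), (228, 46, 67, 97), (230, 50, 70, 102), (232, 46, 70, 101), (234, 46, 70, 104), (236, 66, 103, 158), (238, 72, 114, 177), (240, 72, 114, 177), (242, 70, 113, 176), (244, 73, 116, 178), (246, 71, 113, 177), (248, 71, 113, 177), (250, 71, 113, 176), (252, 71, 113, 177), (254, 72, 114, 177), (256, 73, 115, 178), (258, 72, 115, 178), (260, 71, 114, 176)]
```

Request:
{"method": "jog_arm", "body": {
  "motion": "57 -18 0 -0.05 64; 114 -36 0 -0.1 64; 171 -54 0 -0.15 64; 228 -71 0 -0.2 64; 282 -89 0 -0.21 64"
}}

```text
time: 12.68
tool_pos: [0.5151, 0.2612, 0.1518]
orientation: [[-0.053, 0.999, -0.002], [0.999, 0.053, -0.0], [-0.0, -0.002, -1.0]]
wrist_force: [0.8, -0.2, 0.0]
grip_width: 0.751
gripper_force: 0.0
```

Request:
{"method": "jog_arm", "body": {
  "motion": "0 0 0 0 64; 0 0 0 0 64; 0 0 20 0 64; 0 0 40 0 64; 0 0 40 0 64"
}}

```text
time: 13.3
tool_pos: [0.5152, 0.2573, 0.1111]
orientation: [[-0.049, 0.999, -0.004], [0.999, 0.049, -0.001], [-0.001, -0.004, -1.0]]
wrist_force: [0.4, -0.3, 0.0]
grip_width: 0.744
gripper_force: 0.0
```

Run:
```python
from h import *
s=state();print(s["time"],s["tool_pos"],s["joint_velocities"].round(3));go((.5185,.2590,.038),3)
```

```text
13.3 [0.51518222 0.25731424 0.11105106] [ 0.009 -0.026 -0.034  0.003  0.017  0.002]
go [ 1.6  3.7 73. ] twist -0.0029 y0 2.84 steps 1.170332606400325
```

Request:
{"method": "jog_arm", "body": {
  "motion": "1.6 3.5 0 0 64; 1.6 3.5 25 0 64; 1.6 3.5 50 0 64; 1.6 3.5 73 0 64; 1.6 3.5 73 0 64"
}}

```text
time: 13.92
tool_pos: [0.5191, 0.2607, 0.0393]
orientation: [[-0.051, 0.999, -0.002], [0.999, 0.051, -0.001], [-0.001, -0.002, -1.0]]
wrist_force: [-0.7, -0.8, 0.1]
grip_width: 0.747
gripper_force: 0.0
```

Request:
{"method": "jog_arm", "body": {
  "motion": "0 0 0 0 64; 0 0 0 0 35; 0 0 0 0 35; 0 0 0 0 35; 0 0 0 0 35"
}}

```text
time: 14.55
tool_pos: [0.5211, 0.2617, 0.042]
orientation: [[-0.052, 0.999, 0.003], [0.999, 0.052, 0.001], [0.001, 0.003, -1.0]]
wrist_force: [-1.2, 0.2, 6.9]
grip_width: 0.567
gripper_force: 41.0
```

Request:
{"method": "jog_arm", "body": {
  "motion": "0 0 -25 0 35; 0 0 -70 0 35; 0 0 -125 0 35; -50 5 -140 0.04 35; -105 10 -140 0.08 35"
}}

```text
time: 15.18
tool_pos: [0.5367, 0.1566, 0.1832]
orientation: [[0.027, 1.0, 0.006], [1.0, -0.027, 0.0], [0.001, 0.006, -1.0]]
wrist_force: [1.2, 1.0, -1.9]
grip_width: 0.57
gripper_force: 41.5
```

Run:
```python
from h import *
s=state();print(s["time"],s["tool_pos"],s["grip_width"],s["gripper_force"])
F=np.array([.5581,-.0443]);n=np.array([.1561,.9877]);t=np.array([.9877,-.1561])
go((*(F+n*.012),.15),-9)
```

```text
15.175 [0.53670457 0.15662352 0.18317367] 0.5698705334454328 41.50093495845795
go [-188.4   28.1   33.2] twist 0.1303 y0 -1.54 steps 3.09383109444186
```

Request:
{"method": "jog_arm", "body": {
  "motion": "-55 8 0 0.04 35; -110 16 0 0.08 35; -160 24 10 0.12 35; -186 28 20 0.13 35; -188 28 33 0.13 35"
}}

```text
time: 15.8
tool_pos: [0.5585, -0.0337, 0.1474]
orientation: [[0.16, 0.987, 0.002], [0.987, -0.16, -0.001], [-0.0, 0.002, -1.0]]
wrist_force: [0.2, -0.1, -0.2]
grip_width: 0.57
gripper_force: 41.5
```

Request:
{"method": "jog_arm", "body": {
  "motion": "0 0 0 0 35; 0 0 0 0 35; 0 0 0 0 35; 0 0 0 0 35; 0 0 0 0 35"
}}

```text
time: 16.42
tool_pos: [0.558, -0.0315, 0.1474]
orientation: [[0.157, 0.988, 0.0], [0.988, -0.157, -0.0], [-0.0, 0.0, -1.0]]
wrist_force: [-0.6, -0.5, -0.2]
grip_width: 0.568
gripper_force: 41.5
```

Run:
```python
from h import *
s=state();print(s["time"],s["tool_pos"],s["orientation"].round(3).tolist(),s["joint_velocities"].round(3),s["gripper_force"])
zt=s["tool_pos"][2]
im,K,M=cam("wrist");np.savez("w7.npz",im=im,K=K,M=M)
F=np.array([.5581,-.0443]);n=np.array([.1561,.9877]);t=np.array([.9877,-.1561])
p=s["tool_pos"][:2]-F;print("tcp yb",p@n,"xb",p@t)
W=lambda x,y,z:[*(F+t*x+n*y),z]
print("pred P1 top+,-, edging, foot, cleattop",proj(K,M,[W(0,.0162,.082),W(0,.0102,.082),W(0,.0176,.052),W(0,0,.012),W(0,-.01125,.057)]).round(1).tolist())
g=cv2.GaussianBlur(cv2.cvtColor(im,cv2.COLOR_BGR2GRAY).astype(np.float32),(0,0),.7)
for c in(255,275,300):
    q=np.diff(g[:,c]); pk=[r for r in range(180,330) if abs(q[r])>6 and abs(q[r])==abs(q[r-2:r+3]).max()]; print(c,[(r+.5,round(float(q[r]))) for r in pk])
for r in(297,303):
    q=np.abs(np.diff(g[r]));print(r,q[190:260].argmax()+190.5,q[300:370].argmax()+300.5)
```

```text
16.425 [ 0.55802281 -0.03152434  0.1473608 ] [[0.157, 0.988, 0.0], [0.988, -0.157, -0.0], [-0.0, 0.0, -1.0]] [-0.003  0.003 -0.     0.     0.001 -0.001] 41.520954966545105
tcp yb 0.012606472181280295 xb -0.002070522665766572
pred P1 top+,-, edging, foot, cleattop [[282.0, 219.9], [281.9, 228.0], [281.6, 205.8], [281.2, 212.0], [281.6, 242.5]]
255 [(192.5, 10), (205.5, -20), (223.5, 16), (228.5, -17), (304.5, 6), (316.5, 41)]
275 [(192.5, 10), (205.5, -19), (222.5, 18), (228.5, -18), (240.5, -7), (315.5, 43)]
300 [(193.5, 33), (201.5, -30), (205.5, -19), (221.5, 16), (227.5, -14), (315.5, 40)]
297 209.5 347.5
303 207.5 349.5
```

Run:
```python
from h import *
d=np.load("w7.npz");K,M,im=d["K"],d["M"],d["im"];zt=.14736
F=np.array([.5581,-.0443]);n=np.array([.1561,.9877]);t=np.array([.9877,-.1561])
g=cv2.GaussianBlur(cv2.cvtColor(im,cv2.COLOR_BGR2GRAY).astype(np.float32),(0,0),.7)
for h in(.030,.034):
    print(h,[round(((ray(K,M,(280,r),z)[:2]-F)@n)*1000,2) for r,z in((240.5,zt-h),(304,zt-h+.07),(315.8,zt-h+.07))],[round(((ray(K,M,(c,309),zt-h+.07)[:2]-F)@t)*1000,1) for c in(207,350)])
for c in range(235,325,10):
    q=np.diff(g[:,c]); a=q[234:248];b=q[296:309];e=q[309:322];f=q[224:233];print(c,234.5+a.argmin(),296.5+b.argmax(),309.5+e.argmax(),224.5+f.argmin())
for r in range(255,300,15):
    q=np.abs(np.diff(g[r]));print(r,q[205:262].argmax()+205.5,q[300:350].argmax()+300.5)
```

```text
0.03 [np.float64(15.15), np.float64(16.14), np.float64(10.6)] [np.float64(-31.4), np.float64(26.6)]
0.034 [np.float64(13.52), np.float64(13.58), np.float64(7.85)] [np.float64(-32.4), np.float64(27.6)]
235 245.5 304.5 316.5 229.5
245 240.5 303.5 316.5 229.5
255 240.5 304.5 316.5 228.5
265 240.5 304.5 316.5 228.5
275 240.5 304.5 315.5 228.5
285 240.5 303.5 315.5 228.5
295 239.5 303.5 315.5 227.5
305 240.5 303.5 315.5 227.5
315 239.5 303.5 315.5 227.5
255 232.5 323.5
270 224.5 332.5
285 214.5 343.5
```

Request:
{"method": "jog_arm", "body": {
  "motion": "-4.5 1.5 0 0 35; -4.5 1.5 10 0 35; -4.5 1.5 20 0 35; -4.5 1.5 20 0 35; -4.5 1.5 20 0 35"
}}

```text
time: 17.1
tool_pos: [0.5586, -0.0364, 0.1269]
orientation: [[0.157, 0.988, -0.0], [0.988, -0.157, 0.0], [0.0, -0.0, -1.0]]
wrist_force: [0.4, -0.1, -0.5]
grip_width: 0.571
gripper_force: 41.5
```

Run:
```python
from h import *
s=state();print(s["time"],s["tool_pos"],s["joint_velocities"].round(3))
F=np.array([.5581,-.0443]);n=np.array([.1561,.9877]);t=np.array([.9877,-.1561])
p=s["tool_pos"][:2]-F;print("tcp yb",p@n,"xb",p@t)
```

```text
17.1 [ 0.55860016 -0.03643141  0.12692578] [ 0.001 -0.008 -0.008 -0.001  0.    -0.   ]
tcp yb 0.00784987943933972 xb -0.0007342773780687844
```

Request:
{"method": "jog_arm", "body": {
  "motion": "0 0 10 0 35; 0 0 22 0 35; 0 0 34 0 35; 0 0 42 0 35; 0 0 42 0 35"
}}

```text
time: 17.73
tool_pos: [0.558, -0.0363, 0.084]
orientation: [[0.157, 0.988, -0.002], [0.988, -0.157, 0.0], [0.0, -0.002, -1.0]]
wrist_force: [-0.8, 0.4, 0.1]
grip_width: 0.572
gripper_force: 41.5
```

Request:
{"method": "jog_arm", "body": {
  "motion": "0 0 10 0 35; 0 0 22 0 35; 0 0 32 0 35; 0 0 38 0 35; 0 0 38 0 35"
}}

```text
time: 18.35
tool_pos: [0.5625, -0.0377, 0.0496]
orientation: [[0.158, 0.987, 0.008], [0.988, -0.158, -0.002], [-0.001, 0.008, -1.0]]
wrist_force: [3.5, -0.7, 10.3]
grip_width: 0.57
gripper_force: 54.5
```

Request:
{"method": "jog_arm", "body": {
  "motion": "0 0 0 0 35; 0 0 0.5 0 35; 0 0 0.5 0 56; 0 0 0.5 0 58; 0 0 0.5 0 60"
}}

```text
time: 18.98
tool_pos: [0.558, -0.0363, 0.0458]
orientation: [[0.157, 0.988, -0.001], [0.988, -0.157, 0.0], [0.0, -0.001, -1.0]]
wrist_force: [0.2, -0.6, -0.4]
grip_width: 0.704
gripper_force: 0.0
```

Request:
{"method": "jog_arm", "body": {
  "motion": "0 0 -10 0 62; 0 0 -30 0 62; 0 0 -60 0 62; 0 0 -90 0 62; 0 0 -110 0 62"
}}

```text
time: 19.6
tool_pos: [0.5593, -0.0366, 0.1589]
orientation: [[0.157, 0.988, 0.002], [0.988, -0.157, -0.001], [-0.0, 0.002, -1.0]]
wrist_force: [1.0, 0.3, 0.7]
grip_width: 0.724
gripper_force: 0.0
```

Run:
```python
from h import *
for _ in range(3): read_camera("wrist")
s=state();print(s["time"],s["tool_pos"])
im,K,M=cam("wrist");np.savez("w8.npz",im=im,K=K,M=M)
F=np.array([.5581,-.0443]);n=np.array([.1561,.9877]);t=np.array([.9877,-.1561])
W=lambda x,y,z:[*(F+t*x+n*y),z]
Ps=[W(0,y,z) for y,z in((.0176,.052),(.0162,.082),(.0101,.082),(.0088,.082),(.0028,.082),(-.01125,.057))]
q=proj(K,M,Ps).round(1);print(q.tolist())
g=cv2.cvtColor(im,cv2.COLOR_BGR2GRAY)
for dx in(-18,0,18):
    c=int(q[1][0])+dx; print(c,g[int(q[0][1])-2:int(q[5][1])+3,c].tolist())
wy=np.array([.5217,.2297]);go((*wy,.15),2.7)
```

```text
19.75 [ 0.55956874 -0.03668971  0.15809496]
[[278.2, 196.3], [278.3, 208.7], [278.3, 216.7], [278.3, 218.4], [278.4, 226.2], [278.3, 231.9]]
260 [102, 97, 76, 59, 63, 61, 63, 60, 62, 63, 62, 62, 60, 89, 112, 113, 111, 110, 112, 111, 103, 85, 62, 60, 62, 90, 113, 112, 113, 112, 114, 112, 101, 82, 75, 76, 76, 104, 124, 126]
278 [103, 96, 81, 60, 61, 61, 61, 60, 60, 60, 60, 61, 59, 65, 73, 74, 72, 93, 111, 111, 105, 84, 63, 63, 64, 95, 116, 113, 112, 112, 113, 112, 98, 74, 72, 74, 74, 101, 125, 126]
296 [104, 98, 81, 61, 65, 62, 64, 63, 62, 62, 63, 65, 63, 96, 117, 113, 116, 114, 111, 113, 106, 84, 65, 63, 72, 96, 115, 115, 114, 115, 112, 116, 101, 74, 73, 73, 74, 102, 128, 128]
go [257.  -78.4   6.7] twist -0.2051 y0 -9.05 steps 4.300826065679743
```

Request:
{"method": "jog_arm", "body": {
  "motion": "52 -16 0 -0.05 80; 104 -32 0 -0.1 80; 156 -48 0 -0.15 80; 208 -64 0 -0.2 80; 253 -78 0 -0.205 80",
  "force": 100
}}

```text
time: 20.42
tool_pos: [0.5199, 0.2274, 0.155]
orientation: [[-0.048, 0.999, -0.002], [0.999, 0.048, -0.0], [-0.0, -0.002, -1.0]]
wrist_force: [1.0, -0.3, -0.3]
grip_width: 0.934
gripper_force: 0.0
```

Request:
{"method": "jog_arm", "body": {
  "motion": "0 0 0 0 80; 0 0 0 0 80; 0 0 20 0 80; 0 0 40 0 80; 0 0 40 0 80"
}}

```text
time: 21.05
tool_pos: [0.5202, 0.2238, 0.1146]
orientation: [[-0.045, 0.999, -0.004], [0.999, 0.045, -0.001], [-0.001, -0.004, -1.0]]
wrist_force: [-0.5, 0.1, -0.1]
grip_width: 0.937
gripper_force: 0.0
```

Run:
```python
from h import *
read_camera("wrist")
s=state();print(s["time"],s["tool_pos"],s["joint_velocities"].round(3))
im,K,M=cam("wrist");a=.047
for d in cut_out("wrist","wedge")[:2]:
    print("wedge",round(d["p"],2),np.round(d["pixel"]),d["mask"].sum(),fit(K,M,[WP+[0,0,.008]],d["mask"],(.5217,.2297,a)))
g=cv2.cvtColor(im,cv2.COLOR_BGR2GRAY)
W=place(WP+[0,0,.008],.5217,.2297,a);print(proj(K,M,W).round(1).tolist())
c=int(proj(K,M,W)[:,0].mean());print(c,im[200:330:2,c].tolist())
go((.5217,.2255,.034),2.7)
```

```text
21.1 [0.52112478 0.22415909 0.11584327] [ 0.008 -0.018 -0.026  0.002  0.002  0.001]
wedge 0.67 [278. 240.] 7681 (array([0.52086221, 0.22958482, 0.05359336]), np.float64(0.07539779887567537))
[[239.6, 195.7], [240.0, 206.3], [224.4, 230.3], [226.9, 274.5], [320.9, 195.4], [320.5, 206.1], [336.7, 230.0], [334.4, 274.3]]
280 [[39, 57, 84], [45, 67, 97], [44, 65, 97], [41, 64, 94], [44, 66, 96], [42, 67, 99], [47, 70, 100], [43, 67, 98], [45, 68, 99], [45, 69, 101], [44, 67, 101], [46, 68, 103], [46, 69, 103], [48, 69, 104], [48, 70, 104], [46, 70, 103], [77, 122, 189], [80, 127, 198], [78, 126, 196], [87, 139, 211], [97, 158, 227], [97, 158, 225], [94, 150, 219], [83, 132, 205], [87, 144, 216], [89, 145, 216], [86, 137, 209], [80, 127, 197], [79, 128, 195], [81, 128, 196], [86, 139, 212], [85, 137, 211], [79, 125, 192], [81, 128, 197], [78, 124, 193], [78, 123, 188], [76, 124, 189], [123, 182, 230], [129, 192, 233], [131, 194, 234], [129, 191, 233], [128, 191, 233], [126, 190, 232], [128, 192, 233], [128, 192, 233], [128, 191, 232], [128, 192, 232], [128, 191, 232], [130, 192, 233], [128, 190, 231], [125, 188, 230], [126, 188, 231], [127, 190, 231], [127, 190, 231], [126, 187, 230], [125, 186, 229], [124, 185, 229], [126, 189, 230], [124, 187, 229], [81, 118, 151], [68, 96, 120], [67, 94, 114], [65, 91, 114], [78, 110, 134], [131, 187, 225]]
go [ 0.6 -0.6 83.3] twist -0.0014 y0 2.62 steps 1.3331675640190053
```

Request:
{"method": "jog_arm", "body": {
  "motion": "0.6 -0.6 20 0 80; 0.6 -0.6 40 0 80; 0.6 -0.6 60 0 80; 0.6 -0.6 80 0 80; 0.6 -0.6 82 0 80"
}}

```text
time: 21.82
tool_pos: [0.5204, 0.2259, 0.0341]
orientation: [[-0.047, 0.999, -0.001], [0.999, 0.047, -0.0], [-0.0, -0.001, -1.0]]
wrist_force: [0.2, -0.1, -0.1]
grip_width: 0.939
gripper_force: 0.0
```

Request:
{"method": "jog_arm", "body": {
  "motion": "0 0 0 0 80; 0 0 0 0 70; 0 0 0 0 50; 0 0 0 0 50; 0 0 0 0 50"
}}

```text
time: 22.45
tool_pos: [0.5222, 0.2265, 0.0364]
orientation: [[-0.047, 0.999, 0.003], [0.999, 0.047, 0.001], [0.0, 0.003, -1.0]]
wrist_force: [-0.9, -0.5, 7.3]
grip_width: 0.76
gripper_force: 110.0
```

Request:
{"method": "jog_arm", "body": {
  "motion": "0 0 -10 0 50; 0 0 -30 0 50; 0 0 -60 0 50; 0 0 -100 0 50; 0 0 -140 0 50"
}}

```text
time: 23.08
tool_pos: [0.5205, 0.2262, 0.1763]
orientation: [[-0.047, 0.999, 0.0], [0.999, 0.047, -0.0], [-0.0, -0.0, -1.0]]
wrist_force: [0.5, 0.0, -1.0]
grip_width: 0.755
gripper_force: 109.9
```

Run:
```python
from h import *
s=state();print(s["time"],s["tool_pos"],s["grip_width"],s["gripper_force"])
F=np.array([.5581,-.0443]);n=np.array([.1561,.9877]);t=np.array([.9877,-.1561])
go((*(F+n*(-.008)),.155),-9)
```

```text
23.075 [0.52048845 0.22616103 0.17629152] 0.7551950698697769 109.86450721509755
go [-279.8   23.2   21.3] twist 0.2041 y0 2.7 steps 4.504542279977015
```

Request:
{"method": "jog_arm", "body": {
  "motion": "-56 5 0 0.05 50; -112 10 0 0.1 50; -168 15 0 0.15 50; -224 20 0 0.2 50; -279 23 0 0.204 50"
}}

```text
time: 23.7
tool_pos: [0.5569, -0.0532, 0.1754]
orientation: [[0.157, 0.988, 0.001], [0.988, -0.157, -0.0], [-0.0, 0.001, -1.0]]
wrist_force: [1.4, 0.3, -0.8]
grip_width: 0.752
gripper_force: 109.8
```

Request:
{"method": "jog_arm", "body": {
  "motion": "0 0 0 0 50; 0 0 5 0 50; 0 0 15 0 50; 0 0 20 0 50; 0 0 20 0 50"
}}

```text
time: 24.32
tool_pos: [0.5563, -0.0504, 0.1537]
orientation: [[0.155, 0.988, -0.002], [0.988, -0.155, 0.0], [0.0, -0.002, -1.0]]
wrist_force: [0.8, -0.1, -0.3]
grip_width: 0.756
gripper_force: 109.8
```

Run:
```python
from h import *
read_camera("wrist");s=state();print(s["time"],s["tool_pos"],s["orientation"].round(3).tolist(),s["joint_velocities"].round(3))
zt=s["tool_pos"][2]
im,K,M=cam("wrist");np.savez("w9.npz",im=im,K=K,M=M);cv2.imwrite("pics/w9.png",cv2.resize(im[100:415,70:490],(800,600)))
F=np.array([.5581,-.0443]);n=np.array([.1561,.9877]);t=np.array([.9877,-.1561])
p=s["tool_pos"][:2]-F;print("tcp yb",p@n,"xb",p@t)
W=lambda x,y,z:[*(F+t*x+n*y),z]
print("pred edging,P1+,P1-,P2+,P2-,cleattop",proj(K,M,[W(0,.0176,.052),W(0,.0175,.082),W(0,.0116,.082),W(0,.0085,.082),W(0,.0025,.082),W(0,-.01125,.057)]).round(1).tolist())
g=cv2.GaussianBlur(cv2.cvtColor(im,cv2.COLOR_BGR2GRAY).astype(np.float32),(0,0),.7)
for c in(258,280,302):
    q=np.diff(g[:,c]); print(c,[(r+.5,round(float(q[r]))) for r in range(180,400) if abs(q[r])>6 and abs(q[r])==abs(q[r-2:r+3]).max()])
```

```text
24.375 [ 0.55665377 -0.05065424  0.15420535] [[0.155, 0.988, -0.001], [0.988, -0.155, 0.0], [0.0, -0.001, -1.0]] [-0.007 -0.009 -0.009 -0.001  0.002  0.   ]
tcp yb -0.0065018385562563156 xb -0.00043654095899881343
pred edging,P1+,P1-,P2+,P2-,cleattop [[279.6, 180.0], [279.7, 189.1], [279.7, 197.3], [279.7, 201.5], [279.7, 209.6], [279.6, 217.0]]
258 [(189.5, 7), (215.5, 23), (231.5, -24), (359.5, 18), (374.5, -30), (390.5, -24)]
280 [(197.5, -6), (215.5, 26), (231.5, -26), (313.5, 7), (347.5, 20), (373.5, -25), (385.5, 21), (391.5, -32), (394.5, -28)]
302 [(215.5, 24), (231.5, -30), (349.5, 6), (353.5, 13), (373.5, -7), (385.5, -7), (389.5, -17)]
```

View pics/w9.png

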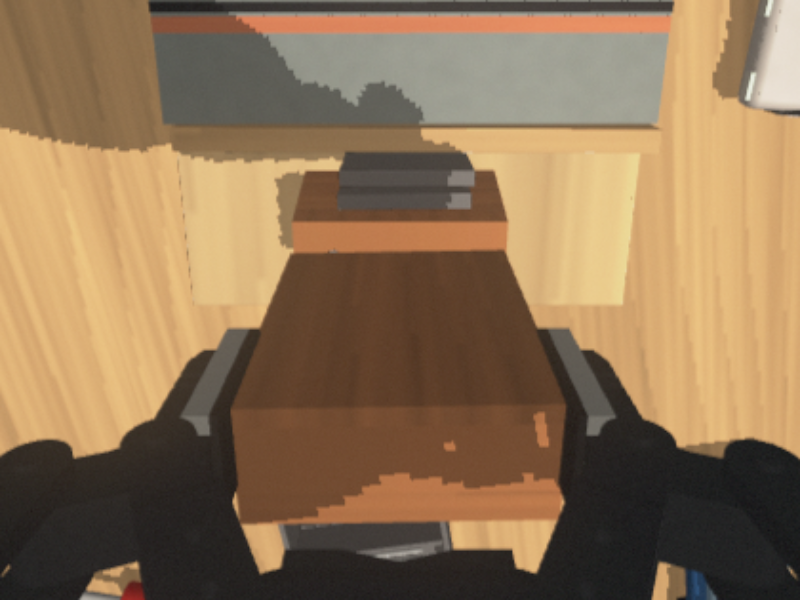

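Run:
```python
from h import *
d=np.load("w9.npz");K,M=d["K"],d["M"];zt=.1542
F=np.array([.5581,-.0443]);n=np.array([.1561,.9877])
for h in(.026,.0284,.031): print(h,[round(((ray(K,M,(280,r),z)[:2]-F)@n)*1000,2) for r,z in((231.5,zt-h),(313.2,zt-h+.08),(373.5,zt-h+.08))])
print([round(((ray(K,M,(280,r),z)[:2]-F)@n)*1000,2) for r,z in((208.7,.082),(215.5,.057))])
```

```text
0.026 [np.float64(3.34), np.float64(2.18), np.float64(-24.74)]
0.0284 [np.float64(2.43), np.float64(0.56), np.float64(-26.97)]
0.031 [np.float64(1.44), np.float64(-1.2), np.float64(-29.4)]
[np.float64(3.2), np.float64(-10.02)]
```

Request:
{"method": "jog_arm", "body": {
  "motion": "-1.2 1 8 0 50; -1.2 1 22 0 50; -1.2 1 38 0 50; -1.2 1 52 0 50; -1.2 1 60 0 50"
}}

```text
time: 25.05
tool_pos: [0.5569, -0.0525, 0.0929]
orientation: [[0.156, 0.988, -0.002], [0.988, -0.156, 0.001], [0.0, -0.002, -1.0]]
wrist_force: [-1.0, -0.1, -0.7]
grip_width: 0.753
gripper_force: 109.8
```

Request:
{"method": "jog_arm", "body": {
  "motion": "0 0 0 0 50; 0 0 3 0 50; 0 0 6 0 50; 0 0 9 0 50; 0 0 12 0 50"
}}

```text
time: 25.68
tool_pos: [0.5577, -0.0528, 0.0825]
orientation: [[0.156, 0.988, 0.0], [0.988, -0.156, -0.0], [-0.0, 0.0, -1.0]]
wrist_force: [-0.0, 0.7, -1.2]
grip_width: 0.752
gripper_force: 109.8
```

```bash
cat > st.py <<'E'
from h import *
s=state();F=np.array([.5581,-.0443]);n=np.array([.1561,.9877]);t=np.array([.9877,-.1561])
p=s["tool_pos"][:2]-F;f=s["wrist_force"];print(s["time"],"tcp yb",(p@n*1000).round(2),"xb",(p@t*1000).round(2),"z",s["tool_pos"][2].round(4),"F n",(f[:2]@n).round(1),"t",(f[:2]@t).round(1),"z",f[2].round(1))
E
python3 st.py
```

```text
25.675 tcp yb -8.41 xb 0.96 z 0.0825 F n 0.6 t -0.1 z -1.2
```

Request:
{"method": "jog_arm", "body": {
  "motion": "0.5 0 2 0 50; 1 0 4 0 50; 1.5 0 6 0 50; 2 0 8 0 50; 2 0 8 0 50"
}}

```text
time: 26.3
tool_pos: [0.5579, -0.0507, 0.0744]
orientation: [[0.156, 0.988, -0.0], [0.988, -0.156, 0.0], [0.0, -0.0, -1.0]]
wrist_force: [0.1, -0.4, -1.0]
grip_width: 0.753
gripper_force: 109.8
```

```bash
python3 st.py
```

```text
26.3 tcp yb -6.33 xb 0.76 z 0.0744 F n -0.4 t 0.1 z -1.0
```

Request:
{"method": "jog_arm", "body": {
  "motion": "0.5 0 2 0 50; 1 0 4 0 50; 1.5 0 6 0 50; 2 0 8 0 50; 2 0 8 0 50"
}}

```text
time: 26.92
tool_pos: [0.5581, -0.0487, 0.0664]
orientation: [[0.156, 0.988, -0.0], [0.988, -0.156, 0.0], [0.0, -0.0, -1.0]]
wrist_force: [0.4, 0.2, -0.5]
grip_width: 0.76
gripper_force: 109.8
```

```bash
python3 st.py
```

```text
26.925 tcp yb -4.37 xb 0.73 z 0.0664 F n 0.3 t 0.4 z -0.5
```

Request:
{"method": "jog_arm", "body": {
  "motion": "0.4 0 1.6 0 50; 0.8 0 3.2 0 50; 1.2 0 4.8 0 50; 1.5 0 6 0 50; 1.5 0 6 0 50"
}}

```text
time: 27.55
tool_pos: [0.5584, -0.0473, 0.0604]
orientation: [[0.156, 0.988, -0.0], [0.988, -0.156, 0.0], [0.0, -0.0, -1.0]]
wrist_force: [0.3, -0.2, -0.8]
grip_width: 0.753
gripper_force: 109.8
```

```bash
python3 st.py
```

```text
27.55 tcp yb -2.88 xb 0.79 z 0.0604 F n -0.2 t 0.3 z -0.8
```

Request:
{"method": "jog_arm", "body": {
  "motion": "0.3 0 1 0 50; 0.5 0 2 0 50; 0.8 0 3 0 50; 1 0 4 0 50; 1 0 4 0 50"
}}

```text
time: 28.18
tool_pos: [0.5586, -0.0463, 0.0565]
orientation: [[0.156, 0.988, -0.0], [0.988, -0.156, 0.0], [0.0, -0.0, -1.0]]
wrist_force: [-0.7, -0.8, -1.2]
grip_width: 0.753
gripper_force: 109.8
```

```bash
python3 st.py
```

```text
28.175 tcp yb -1.88 xb 0.81 z 0.0565 F n -0.9 t -0.5 z -1.2
```

Request:
{"method": "jog_arm", "body": {
  "motion": "0.3 0 1 0 50; 0.5 0 2 0 50; 0.8 0 3 0 50; 1 0 4 0 50; 1 0 4 0 50"
}}

```text
time: 28.8
tool_pos: [0.5591, -0.0457, 0.053]
orientation: [[0.157, 0.988, 0.001], [0.988, -0.157, -0.0], [-0.0, 0.001, -1.0]]
wrist_force: [-0.4, -3.1, 5.4]
grip_width: 0.762
gripper_force: 110.4
```

```bash
python3 st.py
```

```text
28.8 tcp yb -1.18 xb 1.25 z 0.053 F n -3.1 t 0.0 z 5.4
```

Request:
{"method": "jog_arm", "body": {
  "motion": "0 0 0.4 0 50; 0 0 0.8 0 50; 0 0 1.2 0 50; 0 0 1.5 0 50; 0 0 1.5 0 50"
}}

```text
time: 29.42
tool_pos: [0.5594, -0.0455, 0.0523]
orientation: [[0.157, 0.988, 0.001], [0.988, -0.157, -0.0], [-0.0, 0.001, -1.0]]
wrist_force: [-2.9, -1.8, 10.0]
grip_width: 0.754
gripper_force: 111.1
```

```bash
python3 st.py
```

```text
29.425 tcp yb -0.99 xb 1.48 z 0.0523 F n -2.2 t -2.6 z 10.0
```

Request:
{"method": "jog_arm", "body": {
  "motion": "0.1 0 0.4 0 50; 0.2 0 0.8 0 50; 0.2 0 1.2 0 50; 0.2 0 1.5 0 50; 0.2 0 1.5 0 50"
}}

```text
time: 30.05
tool_pos: [0.5598, -0.0454, 0.0516]
orientation: [[0.158, 0.987, 0.002], [0.987, -0.158, -0.0], [-0.0, 0.002, -1.0]]
wrist_force: [-4.8, 0.0, 16.2]
grip_width: 0.753
gripper_force: 111.6
```

```bash
python3 st.py
```

```text
30.05 tcp yb -0.79 xb 1.82 z 0.0516 F n -0.7 t -4.7 z 16.2
```

```bash
python3 - <<'E'
from h import *
s=state();im,K,M=cam("wrist");np.savez("w10.npz",im=im,K=K,M=M);cv2.imwrite("pics/w10.png",im)
F=np.array([.5581,-.0443]);n=np.array([.1561,.9877]);t=np.array([.9877,-.1561])
W=lambda x,y,z:[*(F+t*x+n*y),z]
# expected track front: yb ~28.6 raw; sample profile along n at several x, z=.052
for x in(-.085,-.06,-.035,.045,.065,.085):
    ys=np.arange(.035,.010,-.0005);q=proj(K,M,[W(x,y,.052) for y in ys])
    v=[int(cv2.getRectSubPix(im,(1,1),(float(a),float(b)))[0,0].astype(int) @ np.array([0,0,1])) for a,b in q]
    print(x,q[0].round(0),v)
E
python3 st.py
```

```text
-0.085 [100. 201.] [97, 96, 96, 96, 96, 96, 98, 96, 97, 97, 103, 129, 149, 150, 147, 144, 142, 139, 138, 137, 139, 140, 140, 141, 142, 144, 144, 144, 144, 144, 145, 151, 159, 158, 157, 159, 206, 233, 236, 236, 236, 236, 236, 235, 236, 235, 235, 236, 235, 235]
-0.06 [152. 201.] [98, 98, 99, 97, 98, 99, 98, 96, 97, 99, 99, 122, 142, 143, 143, 142, 144, 143, 144, 144, 145, 146, 147, 148, 149, 149, 149, 149, 150, 148, 144, 147, 157, 156, 157, 156, 156, 156, 157, 157, 156, 175, 215, 234, 234, 234, 234, 235, 235, 234]
-0.035 [203. 201.] [100, 101, 103, 100, 100, 100, 100, 102, 101, 101, 108, 129, 144, 147, 147, 147, 146, 147, 147, 147, 147, 148, 149, 151, 151, 151, 151, 150, 150, 151, 147, 148, 156, 157, 157, 157, 151, 135, 117, 111, 109, 106, 108, 107, 112, 112, 112, 114, 115, 113]
0.045 [368. 200.] [176, 177, 176, 176, 176, 175, 176, 175, 175, 175, 181, 213, 234, 237, 237, 237, 236, 235, 235, 235, 235, 236, 237, 237, 237, 237, 236, 236, 236, 234, 233, 232, 233, 233, 233, 233, 233, 232, 233, 233, 233, 233, 233, 234, 234, 234, 234, 234, 233, 234]
0.065 [409. 200.] [175, 176, 177, 176, 175, 176, 176, 175, 175, 177, 179, 207, 232, 237, 237, 237, 236, 236, 236, 235, 236, 237, 237, 238, 238, 237, 237, 237, 236, 236, 233, 234, 236, 236, 236, 236, 236, 236, 236, 236, 236, 236, 236, 236, 237, 236, 236, 237, 237, 237]
0.085 [450. 200.] [174, 175, 174, 171, 172, 173, 172, 173, 172, 170, 165, 202, 231, 236, 237, 236, 236, 236, 235, 235, 236, 236, 237, 237, 237, 237, 237, 237, 236, 235, 232, 235, 240, 241, 241, 241, 241, 241, 241, 240, 241, 241, 240, 241, 241, 241, 241, 241, 241, 241]
30.1 tcp yb -0.79 xb 1.84 z 0.0516 F n -0.7 t -4.5 z 16.0
```

```bash
python3 -c "
from h import *
print(manip.sign_off())"
```

```text
the job is handed in; nothing more can be done
None
```

I filled the gap with two packers and pushed the wedge down tight. I handed the job in at about 30 s with the wedge still gripped and pressed down at about 16 N, and the last picture showed the joint closed and square along the strip.

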